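Roll the cap strips home on a tube rack

ROBOT

A 6-joint arm with a two-finger parallel gripper is mounted at the origin on the work surface. World frame = base frame: x ahead of the robot, y to its left, z up, the work surface at z = 0. Lengths are in mm, angles in rad, forces in N, time in s.
With the tool pointing down it reaches from about 375 to 975 mm from the base axis. Payload 3.8 kg.
Tool frame: the origin (TCP) lies at the very end of the fingers, on their centre line; the grasp point (between the pads) lies 19 mm behind it; z points along the fingers, y is the line along which they close (so a half turn about z gives the same grasp; the last joint's range is limited). The gripper opens to 88 mm and grips with 3 to 60 N. Pads are 18 mm wide; open, the fingers measure 123 mm over their backs; the gripper's body (75 mm by 187 mm) begins 45 mm behind the grasp point.
Start: joints at [1.194, 0.264, 1.604, -0, 1.274, -0.037], TCP at [224.974, 636.4, 238.706] pointing down, gripper open.
Joint ranges: [-2.63, 2.63], [-0.94, 2.18], [0.31, 2.57], [-1.31, 4.45], [0, 2.66], [-2.55, 2.55]. Speed limits (rad/s): [2.57, 2.57, 3.14, 3.14, 3.14, 3.14].

INTERFACE

Orientations are given as a unit quaternion [w, x, y, z].
In Python, from station import sense, read_camera, close_job, boxes_of, pinpoint gives the robot as it stands.
- The arm moves only by the shell command python3 -m jog 'ROWS'. ROWS is JSON, a list of rows, each a list of 5 numbers: the gripper's target within -1 to 1 (fully open at 1, half-way at 0, shut at -1), then the shift along the world's x, y, z in m, then the turn about the world's z in rad. A call has 1 to 5 rows; each row is the pose to reach, as a shift and turn from the pose commanded when the call began; what a row does not reach only later rows make up. A row lasts 1/8 s, in which the tool goes at most 62.5 mm and 10.7 degrees, less where a joint would pass 70% of its speed; a pose out of reach is approached as far as the arm can. A call with a gripper value outside its range is refused whole. The fingers move at their own pace and stop on an object; the grip force is fixed at half the most. Time passes only in rows, so rows that repeat a pose let the fingers close. It gives the time, the measured TCP pose, the force, the opening and the grip force at its end, in the units of the state.
- sense(): the state, without advancing time (a new reading comes with each control period).
- read_camera(name): name is "side" or "top" or "wrist"; returns a dict with "image" (480x640x3 uint8, red, green, blue), "K" (3x3 intrinsics, pixels), "extrinsics" (4x4, takes a point from camera to world coordinates); the wrist camera has in their place "T_tool_cam" (4x4, takes a point from camera to tool coordinates, whose origin is the TCP and whose axes are the flange's). Camera axes: x right, y up, looking along -z (the intrinsics and any distortion apply to the point x, -y, -z); pixel columns grow to the right and rows downward; lengths in mm; the calibration is good to about 2 mm. A picture is of the moment at which its call begins: read the wrist's pose just before it. There is no depth.
- close_job(): hands the job in; it is judged then, once.
Trained networks look in a picture, given as the dict that the camera call returned (one of the last four; its "shot" number tells which), for a name from the list of things; names that differ only in an ending like _2 or _b are one class to them, and where a whole thing is asked for, a point or a joint stands for the part that bears it (a point fixed in the world has none). Each returns a list of dicts, best first, with "conf" (0 to 1); they miss things now and then, are a little off and sometimes report something else, mostly with a low value. They report only what shows in the picture. A call takes as long as a camera call. They do not tell look-alikes from the thing itself.
- boxes_of(name, picture): "rect" ([left, top, right, bottom] in pixels, round what is visible of it).
- pinpoint(name, picture): "point" ([row, column] in pixels: a listed point, or the origin of a listed thing).
The state is a dict: "time_s": time; "joint_positions": joint angles; "joint_vel": joint speeds; "tau": joint torques, N m; "eef_pos": TCP position; "ee_rot": TCP orientation; "wrist_force": force on the tool from outside, world axes, zero at the start; "wrist_torque": the same for the moment, N m; "opening": finger opening in mm; "grasp_force": force on a finger pad.
Only numpy, scipy, OpenCV 4.12 (cv2) and the standard library are available. Lean on these libraries where they do the work, as an engineer would, in place of code of your own. Each camera call takes 0.05 s, during which the arm holds its last target. There are 200 camera calls.

TASK

Take the hand roller out of its stand and roll it along the rack of raised cap strips from one end to the other with a steady downward push of about 12 N, never more than 20 N, until every strip is fully home; once you have begun, do not lift the roller off the strips until all of them are down. Then hang the roller back in its stand, let go, and leave the bottle, slide box and tray alone.

Things in the scene. Friction and masses are not known exactly. Their poses are not given: they have to be found in the camera images.
- rack: Fixed capping rack: open aluminium tray, 150 (its x, the rolling direction) x 112 (y) x 30 mm high; origin at the centre of its underside, z up. In it a white tube plate stands on a rubber bed, topped by 8 stiff grey cap strips side by side: one flat sheet 96 mm (x) by 70 mm (y), centred on the tray.
- rack_mid (a point): Point 57 mm above the rack's origin, axes as the rack: only the average level of the raised strips' tops. The adjustable bed is set differently each time: the real tops lie up to 11 mm above or below this at mid-sheet, and the sheet slopes up to 0.06 rad, either way, along x (never along y). The true level has to be felt with the wheel.
- roller_grip (a point): Centre of the loose roller's upright black handle, a block 24 (roller x) x 34 (y, along the axle) x 50 mm high, z up. Below it an aluminium crossbar, 24 x 120 x 12 mm, with its upper face 25 mm below this point, carries the yoke and wheel; the wheel's lowest point is 81 mm straight below this point. Roller 0.34 kg, within 20 percent.
- wheel: The roller's free-turning rubber wheel, 40 mm diameter, 80 mm long, axle along the roller's y; origin at its centre, 61 mm straight below roller_grip. It turns, so only its y axis means anything. The yoke arms end 12 mm above the wheel's lowest point. Keep the wheel within 5 mm of the sheet's middle line so that it covers every strip.
- dock: Fixed white stand: open box 72 (x) x 124 (y) x 50 mm high, walls 10 mm; origin at the centre of its underside, z up. Wheel and yoke arms (95 mm over all in y) hang in its 52 x 104 mm pocket and the crossbar rests on the two end walls, axle along the dock's y; roller_grip is then 87 mm above the dock's origin. Either way round will do.
- bottle_mid (a point): Small amber dropper bottle, 40 mm diameter, 85 mm tall, at mid-height. Leave it alone.
- slidebox_mid (a point): Closed black slide box, 90 x 170 x 34 mm, its centre. Leave it alone.
- staintray_mid (a point): Shallow steel staining tray, 90 x 200 x 25 mm, its centre. Leave it alone.
- strip1 (a joint): Cap strip 1 of 8, from the rack's -x end; 11.4 (x) x 70 (y) x 5 mm, middle at rack x = -42 mm in the rack's frame. Depth it has been pushed in, m: 0 = standing proud, 0.004 = fully home, on a hard stop. Gives way at about 5 N, stays where left; wheel bears on two at once: 10 to 14 N in all rolls them home, over 20 N on any one cracks it.
- strip2 (a joint): Cap strip 2 of 8, from the rack's -x end; 11.4 (x) x 70 (y) x 5 mm, middle at rack x = -30 mm in the rack's frame. Depth it has been pushed in, m: 0 = standing proud, 0.004 = fully home, on a hard stop. Behaves as strip 1.
- strip3 (a joint): Cap strip 3 of 8, from the rack's -x end; 11.4 (x) x 70 (y) x 5 mm, middle at rack x = -18 mm in the rack's frame. Depth it has been pushed in, m: 0 = standing proud, 0.004 = fully home, on a hard stop. Behaves as strip 1.
- strip4 (a joint): Cap strip 4 of 8, from the rack's -x end; 11.4 (x) x 70 (y) x 5 mm, middle at rack x = -6 mm in the rack's frame. Depth it has been pushed in, m: 0 = standing proud, 0.004 = fully home, on a hard stop. Behaves as strip 1.
- strip5 (a joint): Cap strip 5 of 8, from the rack's -x end; 11.4 (x) x 70 (y) x 5 mm, middle at rack x = 6 mm in the rack's frame. Depth it has been pushed in, m: 0 = standing proud, 0.004 = fully home, on a hard stop. Behaves as strip 1.
- strip6 (a joint): Cap strip 6 of 8, from the rack's -x end; 11.4 (x) x 70 (y) x 5 mm, middle at rack x = 18 mm in the rack's frame. Depth it has been pushed in, m: 0 = standing proud, 0.004 = fully home, on a hard stop. Behaves as strip 1.
- strip7 (a joint): Cap strip 7 of 8, from the rack's -x end; 11.4 (x) x 70 (y) x 5 mm, middle at rack x = 30 mm in the rack's frame. Depth it has been pushed in, m: 0 = standing proud, 0.004 = fully home, on a hard stop. Behaves as strip 1.
- strip8 (a joint): Cap strip 8 of 8, from the rack's -x end; 11.4 (x) x 70 (y) x 5 mm, middle at rack x = 42 mm in the rack's frame. Depth it has been pushed in, m: 0 = standing proud, 0.004 = fully home, on a hard stop. Behaves as strip 1.
Things that resemble listed ones, but are neither listed nor needed, are in the scene too. Leave any brown look-alike of the rack alone.

How it is judged:
By the outcome, as a careful person would: the job done as asked, in the order asked, and still so for the second after the job is handed in, with the robot touching nothing.
It also fails if it takes over 72 s, if anything falls off the work surface, if the arm or the gripper's body presses on something with over 40 N, if the wrist force passes 120 N, or if a joint passes its speed limit or range.

## Working session

There is one attempt and no reset: what is moved stays moved. The work goes in short steps, Python scripts to look and compute and a shell command to move; the robot and the scene stay as the last step left them, time stands still between calls to the robot, and variables do not carry over. Pictures are saved under pics/ and viewed, at most 10 in all, crops included, and the job is handed in when it is done.

```bash
ls; mkdir -p pics; cat > h.py <<'E'
import numpy as np, cv2
from station import sense, read_camera, boxes_of, pinpoint
from scipy.spatial.transform import Rotation as R
def ext(p,s=None):
    if 'extrinsics' in p: return np.array(p['extrinsics'])
    s=s or sense(); q=s['ee_rot']; T=np.eye(4); T[:3,:3]=R.from_quat([q[1],q[2],q[3],q[0]]).as_matrix(); T[:3,3]=s['eef_pos']
    return T@np.array(p['T_tool_cam'])
def ray(p,E,rc):
    K=np.array(p['K']); d=np.linalg.inv(K)@[rc[1],rc[0],1]; d=E[:3,:3]@(d*[1,-1,-1]); return E[:3,3],d/np.linalg.norm(d)
def atz(p,E,rc,z):
    o,d=ray(p,E,rc); return o+d*(z-o[2])/d[2]
def proj(p,E,X):
    c=(np.asarray(X)-E[:3,3])@E[:3,:3]; u=np.array(p['K'])@(c*[1,-1,-1]); return (u[:2]/u[2])[::-1]
def tri(rays):
    A=sum(np.eye(3)-np.outer(d,d) for o,d in rays); b=sum((np.eye(3)-np.outer(d,d))@o for o,d in rays); return np.linalg.solve(A,b)
def save(n,im): cv2.imwrite('pics/'+n+'.png',cv2.cvtColor(im,cv2.COLOR_RGB2BGR))
E
python3 - <<'E'
from h import *
s=sense(); print({k:np.round(v,3).tolist() for k,v in s.items()})
for n in ['top','side']:
    p=read_camera(n); save(n,p['image']); E=ext(p); print(n,[k for k in p if k!='image'],np.round(E,2).tolist(),np.round(p['K'],1).tolist())
    for t in ['rack','roller_grip','wheel','dock','bottle_mid']:
        print(t,[(np.round(b['point']).tolist(),round(b['conf'],2)) for b in pinpoint(t,p)[:4]])
E
```

```text
pics
{'time_s': 0.0, 'joint_positions': [1.194, 0.265, 1.605, -0.0, 1.274, -0.037], 'joint_vel': [0.001, 0.0, 0.001, 0.001, -0.001, 0.0], 'tau': [-0.003, -50.212, -35.688, 0.073, 0.029, -0.0], 'eef_pos': [224.739, 635.75, 237.398], 'ee_rot': [-0.0, 0.169, 0.986, -0.001], 'wrist_force': [-1.179, -0.272, 0.117], 'wrist_torque': [0.024, 0.009, 0.041], 'grasp_force': 0.0, 'opening': 88.064}
top ['K', 'extrinsics', 'shot'] [[-0.02, 0.99, -0.12, 501.47], [-1.0, -0.02, 0.02, 75.94], [0.02, 0.12, 0.99, 920.44], [0.0, 0.0, 0.0, 1.0]] [[438.8, 0.0, 323.8], [0.0, 438.8, 238.5], [0.0, 0.0, 1.0]]
rack [([309.0, 175.0], 0.91)]
roller_grip [([283.0, 432.0], 0.79)]
wheel [([283.0, 426.0], 0.81)]
dock [([279.0, 423.0], 0.78)]
bottle_mid [([336.0, 362.0], 0.59)]
side ['K', 'extrinsics', 'shot'] [[0.92, 0.24, -0.31, 304.39], [-0.39, 0.6, -0.7, -595.71], [0.02, 0.76, 0.65, 695.36], [0.0, 0.0, 0.0, 1.0]] [[444.9, 0.0, 314.7], [0.0, 444.9, 240.2], [0.0, 0.0, 1.0]]
rack [([209.0, 230.0], 0.96), ([245.0, 273.0], 0.56), ([355.0, 315.0], 0.37)]
roller_grip [([326.0, 321.0], 0.74), ([354.0, 318.0], 0.33), ([221.0, 367.0], 0.17)]
wheel [([349.0, 318.0], 0.53)]
dock [([352.0, 319.0], 0.83)]
bottle_mid [([300.0, 247.0], 0.95)]
```

View pics/top.png

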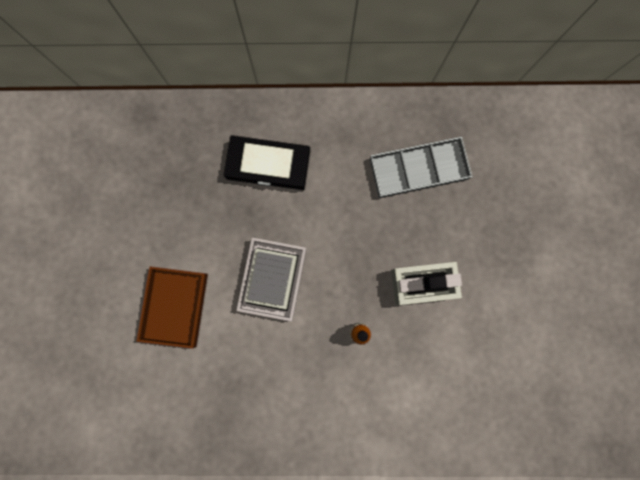

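View pics/side.png

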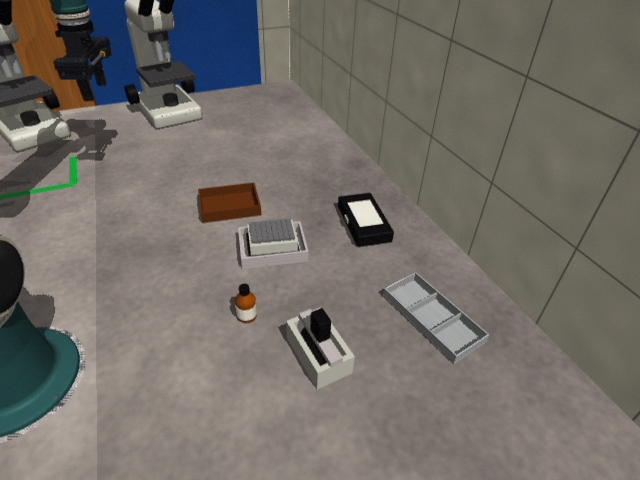

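The top picture shows two rack-like trays: brown at (col 172, row 307), which is the look-alike the network chose, and aluminium with grey strips at (270, 279). The second fits the description, and it also shows in the side view at (273, 245). The roller hangs in the white stand at (428, 283), with the bottle at (361, 335). I'll confirm in one enlarged crop and compute positions.

```bash
python3 - <<'E'
from h import *
p=read_camera('top'); q=read_camera('side'); Ep,Eq=ext(p),ext(q)
im=p['image']; save('crop',cv2.resize(im[225:350,220:480],None,fx=3,fy=3,interpolation=cv2.INTER_CUBIC))
hsv=cv2.cvtColor(im,cv2.COLOR_RGB2HSV); g=im.astype(int).sum(2)
def rect(x0,y0,x1,y1,z,thr):
    m=np.zeros(g.shape,np.uint8); m[y0:y1,x0:x1]=(g[y0:y1,x0:x1]>thr)
    c=max(cv2.findContours(m,0,2)[0],key=cv2.contourArea); (u,v),wh,a=cv2.minAreaRect(c)
    B=cv2.boxPoints(((u,v),wh,a)); W=np.array([atz(p,Ep,(b[1],b[0]),z) for b in B])
    print('ctr',W.mean(0).round(1),'sides',[(np.linalg.norm(W[i]-W[i-1]).round(1),np.degrees(np.arctan2(*(W[i]-W[i-1])[1::-1])).round(1)) for i in range(4)])
for t in (480,540): rect(225,230,315,330,30,t); rect(385,255,475,315,50,t)
for t in ['rack','rack_mid','roller_grip','wheel','dock','bottle_mid','slidebox_mid']:
    for pb in pinpoint(t,p)[:2]:
        for qb in pinpoint(t,q)[:3]:
            r=[ray(p,Ep,pb['point']),ray(q,Eq,qb['point'])]; X=tri(r)
            e=np.linalg.norm(np.cross(X-r[0][0],r[0][1]))
            if e<15: print(t,X.round(1),'miss',e.round(1),round(pb['conf'],2),round(qb['conf'],2))
E
```

```text
ctr [531.2 161.8  30. ] sides [(np.float64(109.6), np.float64(78.0)), (np.float64(148.8), np.float64(-10.8)), (np.float64(111.8), np.float64(-102.0)), (np.float64(148.7), np.float64(168.3))]
ctr [ 515.  -152.9   50. ] sides [(np.float64(72.3), np.float64(4.1)), (np.float64(128.4), np.float64(-84.7)), (np.float64(72.7), np.float64(-176.9)), (np.float64(127.1), np.float64(95.1))]
ctr [461.7 146.8  30. ] sides [(np.float64(12.5), np.float64(77.5)), (np.float64(2.3), np.float64(-12.0)), (np.float64(12.5), np.float64(-102.5)), (np.float64(2.3), np.float64(167.9))]
ctr [ 515.1 -152.7   50. ] sides [(np.float64(69.7), np.float64(3.9)), (np.float64(125.1), np.float64(-84.9)), (np.float64(70.0), np.float64(-177.0)), (np.float64(123.9), np.float64(94.9))]
rack [ 4.802e+02  3.556e+02 -2.000e-01] miss 11.4 0.55 0.91
rack_mid [478.5 356.2  64. ] miss 0.3 0.81 0.7
roller_grip [ 515.6 -148.8   83.6] miss 0.1 0.73 0.82
wheel [ 517.4 -150.8   16.1] miss 3.2 0.57 0.59
dock [ 516.4 -154.5    2. ] miss 3.2 0.95 0.63
bottle_mid [417.8 -14.9  41.3] miss 1.0 0.94 0.74
slidebox_mid [778.4 169.8   3.5] miss 5.3 0.62 0.83
```

View pics/crop.png

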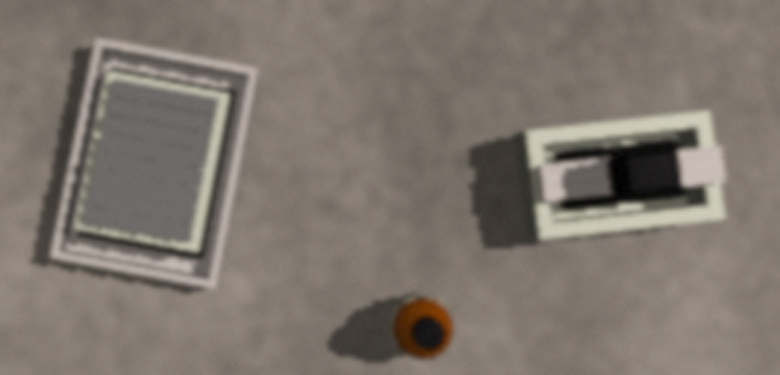

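The crop confirms the aluminium rack with grey strips at (col 270, row 279): centre (531, 162), x axis at -11.8°. The stand holding the roller is at (515, -153), x axis at about +4.3°. Next I move above the roller.

```bash
python3 -m jog '[[1,0.02,-0.056,0,-0.08],[1,0.04,-0.112,0,-0.16],[1,0.06,-0.168,0,-0.24],[1,0.08,-0.224,0,-0.32],[1,0.1,-0.28,0,-0.4]]'
python3 -m jog '[[1,0.02,-0.056,0,-0.08],[1,0.04,-0.112,0,-0.16],[1,0.06,-0.168,0,-0.24],[1,0.08,-0.224,0,-0.32],[1,0.1,-0.28,0,-0.4]]'
python3 -m jog '[[1,0.02,-0.05,0,-0.08],[1,0.04,-0.10,0,-0.16],[1,0.06,-0.15,0,-0.24],[1,0.09,-0.20,0,-0.32],[1,0.09,-0.23,0,-0.355]]'
python3 -m jog '[[1,0,0,0,0],[1,0,0,0,0]]'
cat > look.py <<'E'
import sys
from h import *
s=sense(); p=read_camera('wrist'); E=ext(p,s); save(sys.argv[1],p['image'])
Rm=R.from_quat(np.array(s['ee_rot'])[[1,2,3,0]]).as_matrix()
print('t',s['time_s'],'tcp',np.round(s['eef_pos'],1),'tooly yaw',np.degrees(np.arctan2(Rm[1,1],Rm[0,1])).round(2),'F',np.round(s['wrist_force'],2),'j',np.round(s['joint_positions'],2))
for a in sys.argv[2:]:
    n,z=a.split(':')
    for b in pinpoint(n,p)[:3]: print(n,np.round(b['point']),round(b['conf'],2),atz(p,E,b['point'],float(z)).round(1))
E
python3 look.py w1 roller_grip:87 dock:0 wheel:26 
```

```text
time_s: 2.08
eef_pos: [325.4, 354.7, 239.0]
ee_rot: [0.0, 0.362, 0.932, 0.0]
wrist_force: [1.1, -0.2, -0.1]
opening: 88.0
grasp_force: 0.0
time_s: 2.7
eef_pos: [425.5, 74.6, 239.3]
ee_rot: [0.001, 0.541, 0.841, 0.001]
wrist_force: [0.3, 0.4, 0.2]
opening: 87.8
grasp_force: 0.0
time_s: 3.32
eef_pos: [516.4, -156.2, 238.8]
ee_rot: [0.001, 0.681, 0.732, 0.0]
wrist_force: [1.4, 0.3, -0.5]
opening: 88.0
grasp_force: 0.0
time_s: 3.58
eef_pos: [514.7, -152.9, 238.6]
ee_rot: [-0.0, 0.68, 0.734, 0.0]
wrist_force: [0.5, 1.0, 0.2]
opening: 88.0
grasp_force: 0.0
t 3.575 tcp [ 514.7 -152.9  238.6] tooly yaw 4.37 F [0.48 1.01 0.21] j [-0.34  0.    1.9   0.    1.24 -0.41]
roller_grip [214. 318.] 0.78 [ 514.3 -151.1   87. ]
wheel [199. 316.] 0.66 [ 512.5 -153.    26. ]
```

View pics/w1.png

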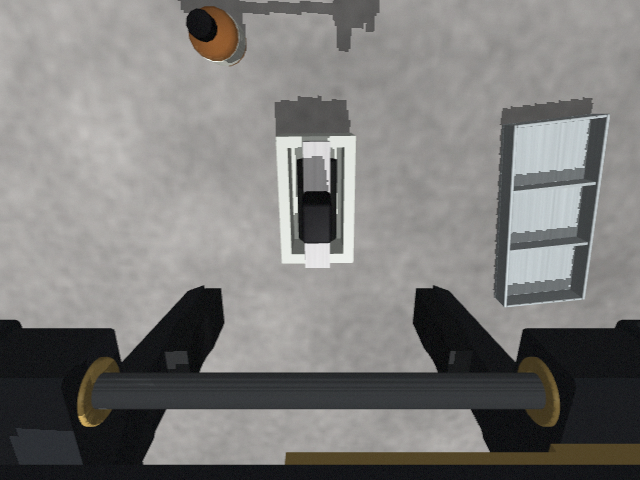

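The wrist view shows the upright handle at (317, 218) in the white stand, square to the fingers. Its position agrees with the TCP, so I descend and grip.

```bash
python3 -m jog '[[1,0,0.001,-0.05,0],[1,0,0.001,-0.10,0],[1,0,0.001,-0.14,0],[1,0,0.001,-0.17,0],[1,0,0.001,-0.17,0]]'
python3 -m jog '[[-1,0,0,0,0],[-1,0,0,0,0],[-1,0,0,0,0],[-1,0,0,0,0],[-1,0,0,0,0]]'
python3 -m jog '[[-1,0,0,0,0],[-1,0,0,0,0],[-1,0,0,0,0]]'
```

```text
time_s: 4.4
eef_pos: [512.5, -151.0, 66.3]
ee_rot: [-0.003, 0.679, 0.734, -0.001]
wrist_force: [0.4, 0.5, 0.5]
opening: 88.4
grasp_force: 0.0
time_s: 5.03
eef_pos: [515.1, -152.7, 69.0]
ee_rot: [0.0, 0.68, 0.733, 0.0]
wrist_force: [0.5, 0.3, -0.3]
opening: 40.6
grasp_force: 0.0
time_s: 5.4
eef_pos: [514.5, -152.6, 68.6]
ee_rot: [-0.0, 0.68, 0.733, -0.0]
wrist_force: [-2.3, -0.2, 1.9]
opening: 23.6
grasp_force: 30.0
```

```bash
python3 -m jog '[[-1,0,0,0.02,0],[-1,0,0,0.05,0],[-1,0,0,0.09,0],[-1,0,0,0.13,0],[-1,0,0,0.14,0]]'
python3 -m jog '[[-1,0,0.04,0,-0.05],[-1,0,0.09,0,-0.1],[-1,-0.005,0.14,0,-0.16],[-1,-0.01,0.19,0,-0.22],[-1,-0.015,0.24,0,-0.283]]'
python3 -m jog '[[-1,-0.004,0.04,0,0],[-1,-0.008,0.07,0,0],[-1,-0.0115,0.0836,0,0],[-1,-0.0115,0.0836,0,0],[-1,-0.0115,0.0836,0,0]]'
python3 -m jog '[[-1,0,0,0,0],[-1,0,0,0,0],[-1,0,0,0,0]]'
python3 look.py w2 rack_mid:57 rack:0 roller_grip:227
python3 - <<'E'
from h import *
s=sense(); 
P=[(n,read_camera(n)) for n in('top','side')]
for t in ['roller_grip','wheel']:
    r=[]
    for n,p in P:
        b=pinpoint(t,p); 
        if b: print(t,n,np.round(b[0]['point'],1),round(b[0]['conf'],2)); r.append(ray(p,ext(p),b[0]['point']))
    if len(r)==2: print(tri(r).round(1))
a=P[0][1]['image'][215:345,220:380]; b=P[1][1]['image'][120:280,180:360]
a=cv2.resize(a,(480,390),interpolation=2); b=cv2.resize(b,(439,390),interpolation=2); im=np.hstack([a,b]); save('c2',cv2.resize(im,(790,335)))
E
```

```text
time_s: 6.02
eef_pos: [516.6, -153.1, 211.1]
ee_rot: [0.002, 0.68, 0.733, 0.001]
wrist_force: [0.6, -0.4, -4.5]
opening: 23.8
grasp_force: 30.0
time_s: 6.65
eef_pos: [498.4, 88.8, 206.3]
ee_rot: [-0.001, 0.777, 0.629, -0.001]
wrist_force: [1.2, 0.2, -3.5]
opening: 24.1
grasp_force: 30.0
time_s: 7.28
eef_pos: [488.4, 170.0, 208.1]
ee_rot: [0.0, 0.777, 0.63, -0.001]
wrist_force: [0.1, -1.2, -3.1]
opening: 23.8
grasp_force: 30.0
time_s: 7.65
eef_pos: [488.6, 170.6, 208.8]
ee_rot: [0.0, 0.777, 0.63, 0.0]
wrist_force: [-0.4, 0.0, -2.8]
opening: 23.2
grasp_force: 30.0
t 7.65 tcp [488.6 170.6 208.8] tooly yaw -11.9 F [-0.39  0.02 -2.81] j [ 0.29 -0.01  1.97 -0.    1.18  0.5 ]
roller_grip [327. 317.] 0.73 [488.2 171.3 227. ]
roller_grip side [163.5 245.4] 0.94
wheel side [190.3 249.9] 0.51
```

View pics/w2.png

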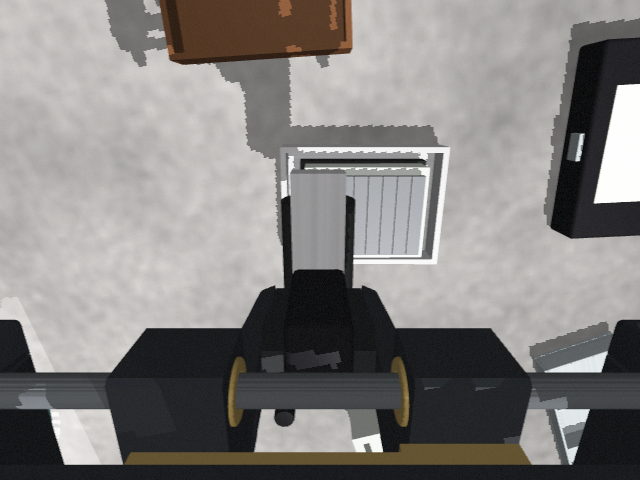

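View pics/c2.png

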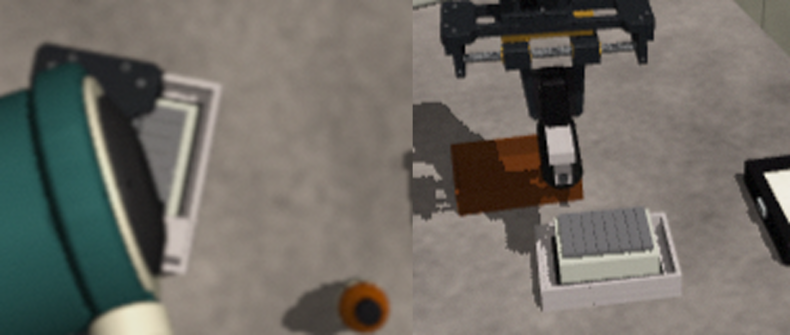

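The wrist view shows the rack rim corners at about (282,148), (449,148) and (437,262), and the crossbar's far end at row 170, cols 293-347. The strip lines are vertical, so yaw is aligned. I'll convert these to check the lateral offset.

```bash
python3 - <<'E'
from h import *
s=sense(); p=read_camera('wrist'); E=ext(p,s); th=np.radians(-11.85); ax=np.array([np.cos(th),np.sin(th)]); ay=np.array([-ax[1],ax[0]])
C=np.array([531.2,161.8])
f=lambda rc,z:(lambda X:(X.round(1),((X[:2]-C)@ax).round(1),((X[:2]-C)@ay).round(1)))(atz(p,E,rc,z))
for n,rc,z in [('FL',(148,282),30),('FR',(148,449),30),('NR',(262,437),30),('sheetFR',(176,425),57),('sheetNR',(256,420),57),('barL',(170,293),202.8),('barR',(170,347),202.8)]: print(n,*f(rc,z))
t=np.array(s['eef_pos'][:2]); print('tcp',(t-C)@ax,(t-C)@ay)
E
```

```text
FL [468.1 230.5  30. ] -75.8 54.3
FR [612.1 200.3  30. ] 71.2 54.3
NR [590.7  93.4  30. ] 72.3 -54.7
sheetFR [581.7 186.1  57. ] 44.4 34.2
sheetNR [569.4 115.7  57. ] 46.8 -37.3
barL [490.4 233.2 202.8] -54.6 61.5
barR [512.6 228.5 202.8] -31.9 61.5
tcp -43.7385939548363 0.2684631832328634
```

```bash
cat > g.py <<'E'
import sys
from station import sense
sys.exit(sense()['wrist_force'][2]>float(sys.argv[1]))
E
python3 -m jog '[[-1,0,-0.001,-0.025,0],[-1,0,-0.001,-0.05,0],[-1,0,-0.001,-0.065,0],[-1,0,-0.001,-0.07,0],[-1,0,-0.001,-0.07,0]]'
python3 -m jog '[[-1,0,0,0,0],[-1,0,0,0,0],[-1,0,0,0,0]]' | grep -E 'pos|force'
D() { python3 g.py 0.5 || exit 0; }
D; python3 -m jog '[[-1,0,0,-0.001,0],[-1,0,0,-0.002,0],[-1,0,0,-0.002,0]]' | grep -E 'pos|wrist'
D; python3 -m jog '[[-1,0,0,-0.001,0],[-1,0,0,-0.002,0],[-1,0,0,-0.002,0]]' | grep -E 'pos|wrist'
D; python3 -m jog '[[-1,0,0,-0.001,0],[-1,0,0,-0.002,0],[-1,0,0,-0.002,0]]' | grep -E 'pos|wrist'
D; python3 -m jog '[[-1,0,0,-0.001,0],[-1,0,0,-0.002,0],[-1,0,0,-0.002,0]]' | grep -E 'pos|wrist'
D; python3 -m jog '[[-1,0,0,-0.001,0],[-1,0,0,-0.002,0],[-1,0,0,-0.002,0]]' | grep -E 'pos|wrist'
```

```text
time_s: 8.82
eef_pos: [488.7, 170.1, 138.9]
ee_rot: [0.0, 0.776, 0.63, 0.0]
wrist_force: [0.4, -0.4, -3.1]
opening: 23.5
grasp_force: 30.0
eef_pos: [488.8, 170.1, 139.3]
wrist_force: [-0.5, 0.1, -3.4]
grasp_force: 30.0False
```

```bash
sed -i 's/sys.exit(\(.*\))$/sys.exit(int(\1))/' g.py; tail -1 g.py
D() { python3 g.py 0.5 || exit 0; }
D; python3 -m jog '[[-1,0,0,-0.001,0],[-1,0,0,-0.002,0],[-1,0,0,-0.002,0]]' | grep -E 'pos|wrist'
D; python3 -m jog '[[-1,0,0,-0.001,0],[-1,0,0,-0.002,0],[-1,0,0,-0.002,0]]' | grep -E 'pos|wrist'
D; python3 -m jog '[[-1,0,0,-0.001,0],[-1,0,0,-0.002,0],[-1,0,0,-0.002,0]]' | grep -E 'pos|wrist'
D; python3 -m jog '[[-1,0,0,-0.001,0],[-1,0,0,-0.002,0],[-1,0,0,-0.002,0]]' | grep -E 'pos|wrist'
D; python3 -m jog '[[-1,0,0,-0.001,0],[-1,0,0,-0.002,0],[-1,0,0,-0.002,0]]' | grep -E 'pos|wrist'
D; python3 -m jog '[[-1,0,0,-0.001,0],[-1,0,0,-0.002,0],[-1,0,0,-0.002,0]]' | grep -E 'pos|wrist'
D; python3 -m jog '[[-1,0,0,-0.001,0],[-1,0,0,-0.002,0],[-1,0,0,-0.002,0]]' | grep -E 'pos|wrist'
D; python3 -m jog '[[-1,0,0,-0.001,0],[-1,0,0,-0.002,0],[-1,0,0,-0.002,0]]' | grep -E 'pos|wrist'
D; python3 -m jog '[[-1,0,0,-0.001,0],[-1,0,0,-0.002,0],[-1,0,0,-0.002,0]]' | grep -E 'pos|wrist'
D; python3 -m jog '[[-1,0,0,-0.001,0],[-1,0,0,-0.002,0],[-1,0,0,-0.002,0]]' | grep -E 'pos|wrist'
D; python3 -m jog '[[-1,0,0,-0.001,0],[-1,0,0,-0.002,0],[-1,0,0,-0.002,0]]' | grep -E 'pos|wrist'
D; python3 -m jog '[[-1,0,0,-0.001,0],[-1,0,0,-0.002,0],[-1,0,0,-0.002,0]]' | grep -E 'pos|wrist'
```

```text
sys.exit(int(sense()['wrist_force'][2]>float(sys.argv[1])))
eef_pos: [488.3, 170.0, 136.5]
wrist_force: [-0.1, -0.1, -3.4]
eef_pos: [488.3, 169.9, 134.5]
wrist_force: [0.8, -0.1, -3.1]
eef_pos: [488.4, 170.0, 132.6]
wrist_force: [-0.1, -0.6, -2.3]
eef_pos: [488.4, 170.0, 130.6]
wrist_force: [-0.6, 0.3, -2.9]
eef_pos: [488.4, 170.0, 128.6]
wrist_force: [-0.1, 0.3, -2.9]
eef_pos: [488.4, 170.0, 126.6]
wrist_force: [0.0, -0.4, -2.4]
eef_pos: [488.3, 170.0, 124.6]
wrist_force: [0.3, 0.2, -3.6]
eef_pos: [488.4, 170.0, 122.6]
wrist_force: [0.4, -0.5, -3.8]
eef_pos: [489.0, 170.0, 121.2]
wrist_force: [0.1, -1.3, 0.0]
eef_pos: [489.0, 170.1, 119.7]
wrist_force: [-1.1, -2.0, 5.6]
```

Contact at TCP z ≈ 121; the arm gives about 8 N per mm. I ease down to about 12 N (Fz ≈ +9).

```bash
python3 -m jog '[[-1,0,0,-0.0005,0],[-1,0,0,-0.0005,0]]' | grep -E 'pos|wrist'
python3 g.py 8 && python3 -m jog '[[-1,0,0,-0.0005,0],[-1,0,0,-0.0005,0]]' | grep -E 'pos|wrist'
python3 g.py 8 && python3 -m jog '[[-1,0,0,-0.0005,0],[-1,0,0,-0.0005,0]]' | grep -E 'pos|wrist'
python3 g.py 8 && python3 -m jog '[[-1,0,0,-0.0005,0],[-1,0,0,-0.0005,0]]' | grep -E 'pos|wrist'
```

```text
eef_pos: [489.0, 170.1, 119.4]
wrist_force: [-1.6, -1.7, 5.5]
eef_pos: [489.1, 170.1, 118.9]
wrist_force: [-2.3, -2.5, 5.9]
eef_pos: [489.1, 170.1, 118.4]
wrist_force: [-1.3, -1.6, 5.9]
eef_pos: [489.1, 170.1, 117.9]
wrist_force: [-1.6, -2.3, 6.9]
```

```bash

python3 -m jog '[[-1,0,0,-0.0004,0],[-1,0,0,-0.0004,0]]' | grep -E 'pos|wrist'
python3 g.py 8 && python3 -m jog '[[-1,0,0,-0.0003,0],[-1,0,0,-0.0003,0]]' | grep -E 'pos|wrist'
python3 g.py 8 && python3 -m jog '[[-1,0,0,-0.0003,0],[-1,0,0,-0.0003,0]]' | grep -E 'pos|wrist'
python3 g.py 8 && python3 -m jog '[[-1,0,0,-0.0003,0],[-1,0,0,-0.0003,0]]' | grep -E 'pos|wrist'
python3 g.py 8 && python3 -m jog '[[-1,0,0,-0.0003,0],[-1,0,0,-0.0003,0]]' | grep -E 'pos|wrist'
```

```text
eef_pos: [489.1, 170.1, 117.5]
wrist_force: [-2.5, -1.7, 7.3]
eef_pos: [489.1, 170.1, 117.2]
wrist_force: [-0.8, -1.0, 6.6]
eef_pos: [489.3, 170.1, 117.2]
wrist_force: [-1.6, -2.5, 7.7]
eef_pos: [489.5, 170.0, 117.2]
wrist_force: [-1.3, -2.5, 8.0]
```

```bash
python3 -m jog '[[-1,0.001,-0.0002,0,0],[-1,0.002,-0.0004,0,0],[-1,0.003,-0.0006,0,0],[-1,0.004,-0.0008,0,0]]' | grep -E 'time|pos|wrist'
python3 g.py 10.5 && python3 -m jog '[[-1,0.001,-0.0002,0,0],[-1,0.002,-0.0004,0,0],[-1,0.003,-0.0006,0,0],[-1,0.004,-0.0008,0,0]]' | grep -E 'time|pos|wrist'
```

```text
time_s: 15.45
eef_pos: [493.8, 169.2, 117.1]
wrist_force: [-0.9, -2.9, 6.5]
time_s: 15.95
eef_pos: [496.7, 168.6, 117.0]
wrist_force: [-4.0, -1.7, 10.8]
```

```bash
python3 -m jog '[[-1,0,0,0,0],[-1,0,0,0,0]]' | grep -E 'pos|wrist'; python3 -m jog '[[-1,0.001,-0.0002,0.0001,0],[-1,0.002,-0.0004,0.0001,0],[-1,0.003,-0.0006,0.0001,0]]' | grep -E 'time|pos|wrist'
```

```text
eef_pos: [496.8, 168.5, 117.0]
wrist_force: [-3.8, -1.6, 10.0]
time_s: 16.58
eef_pos: [500.0, 167.9, 117.0]
wrist_force: [-2.5, -0.8, 8.8]
```

```bash

python3 -m jog '[[-1,0.001,-0.0002,0,0],[-1,0.002,-0.0004,0,0],[-1,0.003,-0.0006,0,0],[-1,0.004,-0.0008,0,0]]' | grep -E 'time|pos|wrist'
python3 g.py 10.5 && python3 -m jog '[[-1,0.001,-0.0002,0,0],[-1,0.002,-0.0004,0,0],[-1,0.003,-0.0006,0,0],[-1,0.004,-0.0008,0,0]]' | grep -E 'time|pos|wrist'
python3 g.py 10.5 && python3 -m jog '[[-1,0.001,-0.0002,0,0],[-1,0.002,-0.0004,0,0],[-1,0.003,-0.0006,0,0],[-1,0.004,-0.0008,0,0]]' | grep -E 'time|pos|wrist'
```

```text
time_s: 17.08
eef_pos: [504.5, 167.0, 117.0]
wrist_force: [-2.2, -1.9, 6.3]
time_s: 17.58
eef_pos: [507.7, 166.4, 116.9]
wrist_force: [-4.7, -0.3, 7.8]
time_s: 18.08
eef_pos: [511.9, 165.5, 116.9]
wrist_force: [-2.9, -0.9, 6.7]
```

```bash

python3 -m jog '[[-1,0,0,-0.0003,0],[-1,0.001,-0.0002,-0.0003,0],[-1,0.002,-0.0004,-0.0003,0],[-1,0.003,-0.0006,-0.0003,0]]' | grep -E 'time|pos|wrist'
python3 g.py 10.5 && python3 -m jog '[[-1,0.001,-0.0002,0,0],[-1,0.002,-0.0004,0,0],[-1,0.003,-0.0006,0,0],[-1,0.004,-0.0008,0,0]]' | grep -E 'time|pos|wrist'
python3 g.py 10.5 && python3 -m jog '[[-1,0.001,-0.0002,0,0],[-1,0.002,-0.0004,0,0],[-1,0.003,-0.0006,0,0]]' | grep -E 'time|pos|wrist'
```

```text
time_s: 18.58
eef_pos: [515.5, 164.8, 116.9]
wrist_force: [-0.7, -1.6, 6.1]
time_s: 19.08
eef_pos: [518.9, 164.1, 116.8]
wrist_force: [-4.0, -0.6, 9.5]
time_s: 19.45
eef_pos: [521.6, 163.6, 116.7]
wrist_force: [-3.5, -1.4, 8.8]
```

```bash

python3 -m jog '[[-1,0.001,-0.0002,-0.0001,0],[-1,0.002,-0.0004,-0.0001,0],[-1,0.003,-0.0006,-0.0001,0],[-1,0.004,-0.0008,-0.0001,0]]' | grep -E 'time|pos|wrist'
python3 g.py 10.5 && python3 -m jog '[[-1,0.001,-0.0002,0,0],[-1,0.002,-0.0004,-0.0001,0],[-1,0.003,-0.0006,-0.0001,0],[-1,0.004,-0.0008,-0.0001,0]]' | grep -E 'time|pos|wrist'
python3 g.py 10.5 && python3 -m jog '[[-1,0.001,-0.0002,0,0],[-1,0.002,-0.0004,-0.0001,0],[-1,0.003,-0.0006,-0.0001,0],[-1,0.004,-0.0008,-0.0001,0]]' | grep -E 'time|pos|wrist'
python3 g.py 10.5 && python3 -m jog '[[-1,0.001,-0.0002,0,0],[-1,0.002,-0.0004,-0.0001,0],[-1,0.003,-0.0006,-0.0001,0]]' | grep -E 'time|pos|wrist'
```

```text
time_s: 19.95
eef_pos: [526.4, 162.6, 116.7]
wrist_force: [-1.1, -2.2, 8.1]
time_s: 20.45
eef_pos: [530.4, 161.8, 116.6]
wrist_force: [-2.7, -2.2, 8.2]
time_s: 20.95
eef_pos: [533.8, 161.1, 116.6]
wrist_force: [-3.4, -1.5, 9.3]
time_s: 21.32
eef_pos: [537.4, 160.4, 116.6]
wrist_force: [-2.1, -1.3, 8.6]
```

Force is holding at about 11–13 N and the wheel is on the midline. I continue rolling.

```bash

python3 -m jog '[[-1,0.001,-0.0002,-0.0001,0],[-1,0.002,-0.0004,-0.0001,0],[-1,0.003,-0.0006,-0.0001,0],[-1,0.004,-0.0008,-0.0001,0]]' | grep -E 'time|pos|wrist'
python3 g.py 10.5 && python3 -m jog '[[-1,0.001,-0.0002,0,0],[-1,0.002,-0.0004,-0.0001,0],[-1,0.003,-0.0006,-0.0001,0],[-1,0.004,-0.0008,-0.0001,0]]' | grep -E 'time|pos|wrist'
python3 g.py 10.5 && python3 -m jog '[[-1,0.001,-0.0002,0,0],[-1,0.002,-0.0004,-0.0001,0],[-1,0.003,-0.0006,-0.0001,0],[-1,0.004,-0.0008,-0.0001,0]]' | grep -E 'time|pos|wrist'
python3 g.py 10.5 && python3 -m jog '[[-1,0.001,-0.0002,0,0],[-1,0.002,-0.0004,-0.0001,0],[-1,0.003,-0.0006,-0.0001,0],[-1,0.004,-0.0008,-0.0001,0]]' | grep -E 'time|pos|wrist'
```

```text
time_s: 21.82
eef_pos: [541.8, 159.5, 116.4]
wrist_force: [-0.6, -2.1, 7.2]
time_s: 22.32
eef_pos: [544.8, 158.9, 116.4]
wrist_force: [-3.0, -1.2, 10.1]
time_s: 22.82
eef_pos: [549.5, 158.0, 116.4]
wrist_force: [-1.3, -1.5, 9.6]
time_s: 23.32
eef_pos: [553.7, 157.1, 116.3]
wrist_force: [-1.8, -2.0, 8.6]
```

```bash

python3 -m jog '[[-1,0.001,-0.0002,0,0],[-1,0.002,-0.0004,-0.0001,0],[-1,0.003,-0.0006,-0.0001,0],[-1,0.004,-0.0008,-0.0001,0]]' | grep -E 'time|pos|wrist'
python3 g.py 10.5 && python3 -m jog '[[-1,0.001,-0.0002,0,0],[-1,0.002,-0.0004,-0.0001,0],[-1,0.003,-0.0006,-0.0001,0],[-1,0.004,-0.0008,-0.0001,0]]' | grep -E 'time|pos|wrist'
python3 g.py 10.5 && python3 -m jog '[[-1,0.001,-0.0002,0,0],[-1,0.002,-0.0004,-0.0001,0],[-1,0.003,-0.0006,-0.0001,0],[-1,0.004,-0.0008,-0.0001,0]]' | grep -E 'time|pos|wrist'
python3 g.py 10.5 && python3 -m jog '[[-1,0.001,-0.0002,0,0],[-1,0.002,-0.0004,-0.0001,0],[-1,0.003,-0.0006,-0.0001,0],[-1,0.004,-0.0008,-0.0001,0]]' | grep -E 'time|pos|wrist'
```

```text
time_s: 23.82
eef_pos: [556.9, 156.5, 116.2]
wrist_force: [-3.4, -1.2, 9.8]
time_s: 24.32
eef_pos: [561.6, 155.5, 116.2]
wrist_force: [-1.2, -3.4, 9.8]
time_s: 24.82
eef_pos: [566.1, 154.6, 116.1]
wrist_force: [0.2, -1.8, 7.3]
time_s: 25.32
eef_pos: [570.1, 153.8, 116.0]
wrist_force: [-0.4, -3.7, 7.4]
```

```bash

python3 -m jog '[[-1,0.001,-0.0002,-0.0001,0],[-1,0.002,-0.0004,-0.0002,0],[-1,0.003,-0.0006,-0.0002,0],[-1,0.003,-0.0006,-0.0002,0]]' | grep -E 'time|pos|wrist'
python3 -m jog '[[-1,0,0,0,0],[-1,0,0,0,0]]' | grep -E 'time|pos|wrist'
python3 g.py 10.5 && python3 -m jog '[[-1,-0.002,0.0004,0,0],[-1,-0.004,0.0008,0,0],[-1,-0.006,0.0012,0.0001,0],[-1,-0.008,0.0016,0.0001,0]]' | grep -E 'time|pos|wrist'
```

```text
time_s: 25.82
eef_pos: [573.4, 153.1, 116.0]
wrist_force: [-1.5, -2.9, 6.6]
time_s: 26.08
eef_pos: [573.4, 153.1, 116.0]
wrist_force: [0.2, -3.2, 8.4]
time_s: 26.58
eef_pos: [565.4, 154.8, 116.1]
wrist_force: [0.4, -2.3, 7.7]
```

I'm making a firm return pass without lifting, so nothing is left slightly proud.

```bash

python3 -m jog '[[-1,-0.002,0.0004,-0.0001,0],[-1,-0.004,0.0008,-0.0001,0],[-1,-0.006,0.0012,0,0],[-1,-0.008,0.0016,0,0]]' | grep -E 'time|pos|wrist'
python3 g.py 10.5 && python3 -m jog '[[-1,-0.002,0.0004,0,0],[-1,-0.004,0.0008,0,0],[-1,-0.006,0.0012,0.0001,0],[-1,-0.008,0.0017,0.0001,0]]' | grep -E 'time|pos|wrist'
python3 g.py 10.5 && python3 -m jog '[[-1,-0.002,0.0004,0,0],[-1,-0.004,0.0008,0,0],[-1,-0.006,0.0012,0.0001,0],[-1,-0.008,0.0017,0.0001,0]]' | grep -E 'time|pos|wrist'
python3 g.py 10.5 && python3 -m jog '[[-1,-0.002,0.0004,0,0],[-1,-0.004,0.0008,0,0],[-1,-0.006,0.0012,0.0001,0],[-1,-0.008,0.0017,0.0001,0]]' | grep -E 'time|pos|wrist'
```

```text
time_s: 27.08
eef_pos: [557.5, 156.5, 116.2]
wrist_force: [-0.3, -2.3, 7.2]
time_s: 27.58
eef_pos: [549.5, 158.1, 116.3]
wrist_force: [0.0, -2.1, 7.5]
time_s: 28.08
eef_pos: [541.5, 159.9, 116.4]
wrist_force: [0.1, -3.2, 8.5]
time_s: 28.58
eef_pos: [533.5, 161.6, 116.5]
wrist_force: [-0.8, -2.5, 8.7]
```

```bash

python3 -m jog '[[-1,-0.002,0.0004,0,0],[-1,-0.004,0.0008,0,0],[-1,-0.006,0.0012,0.0001,0],[-1,-0.008,0.0016,0.0001,0]]' | grep -E 'time|pos|wrist'
python3 g.py 10.5 && python3 -m jog '[[-1,-0.002,0.0004,0,0],[-1,-0.004,0.0008,0,0],[-1,-0.006,0.0012,0.0001,0],[-1,-0.008,0.0016,0.0001,0]]' | grep -E 'time|pos|wrist'
python3 g.py 10.5 && python3 -m jog '[[-1,-0.002,0.0004,0,0],[-1,-0.004,0.0008,0,0],[-1,-0.006,0.0012,0.0001,0],[-1,-0.008,0.0016,0.0001,0]]' | grep -E 'time|pos|wrist'
python3 g.py 10.5 && python3 -m jog '[[-1,-0.002,0.0004,0,0],[-1,-0.004,0.0008,0,0],[-1,-0.006,0.0012,0.0001,0],[-1,-0.008,0.0016,0.0001,0]]' | grep -E 'time|pos|wrist'
python3 g.py 10.5 && python3 -m jog '[[-1,-0.002,0.0004,0,0],[-1,-0.004,0.0008,0,0],[-1,-0.006,0.0012,0.0001,0],[-1,-0.008,0.0016,0.0001,0]]' | grep -E 'time|pos|wrist'
python3 g.py 10.5 && python3 -m jog '[[-1,-0.002,0.0004,0,0],[-1,-0.004,0.0008,0.0001,0],[-1,-0.004,0.0008,0.0001,0],[-1,-0.004,0.0008,0.0001,0]]' | grep -E 'time|pos|wrist'
```

```text
time_s: 29.08
eef_pos: [525.6, 163.2, 116.6]
wrist_force: [-0.2, -3.0, 8.9]
time_s: 29.58
eef_pos: [517.6, 164.9, 116.7]
wrist_force: [-0.2, -1.9, 9.2]
time_s: 30.08
eef_pos: [509.6, 166.6, 116.8]
wrist_force: [-0.2, -2.0, 8.3]
time_s: 30.58
eef_pos: [501.6, 168.3, 116.9]
wrist_force: [0.0, -1.5, 9.2]
time_s: 31.08
eef_pos: [493.6, 169.9, 117.0]
wrist_force: [-0.2, -1.7, 8.8]
time_s: 31.58
eef_pos: [489.4, 170.8, 117.1]
wrist_force: [-1.9, -2.4, 9.5]
```

The z trace is smooth and linear on both passes, so all strips are home. I lift and go back above the stand.

```bash

python3 -m jog '[[-1,0,0,0.01,0],[-1,0,0,0.03,0],[-1,0,0,0.06,0],[-1,0,0,0.093,0],[-1,0,0,0.093,0]]' | grep -E 'time|pos|wrist'
python3 -m jog '[[-1,0,-0.04,0,0.05],[-1,0.005,-0.09,0,0.1],[-1,0.01,-0.14,0,0.16],[-1,0.015,-0.19,0,0.22],[-1,0.02,-0.24,0,0.284]]' | grep -E 'time|pos|wrist'
python3 -m jog '[[-1,0.002,-0.04,0,0],[-1,0.004,-0.07,0,0],[-1,0.005,-0.083,0,0],[-1,0.005,-0.083,0,0]]' | grep -E 'time|pos|wrist'
python3 -m jog '[[-1,0,0,0,0],[-1,0,0,0,0],[-1,0,0,0,0]]' | grep -E 'time|pos|wrist|rot|open'
python3 look.py w3 roller_grip:227 dock:0
python3 - <<'E'
from h import *
q=read_camera('side'); save('s3',np.hstack([cv2.resize(q['image'][200:280,220:325],(420,320),interpolation=2),cv2.resize(q['image'][220:400,270:370],(178,320),interpolation=2)]))
E
```

```text
time_s: 32.2
eef_pos: [489.1, 171.2, 210.3]
wrist_force: [-0.5, -0.6, -3.8]
time_s: 32.83
eef_pos: [506.1, -70.7, 205.3]
wrist_force: [-0.5, -0.1, -3.1]
time_s: 33.33
eef_pos: [511.7, -152.4, 206.3]
wrist_force: [0.1, -0.4, -2.4]
time_s: 33.7
eef_pos: [512.6, -151.7, 207.9]
ee_rot: [0.0, 0.679, 0.734, 0.0]
wrist_force: [0.3, 0.5, -3.5]
opening: 23.6
t 33.7 tcp [ 512.6 -151.7  207.9] tooly yaw 4.48 F [ 0.3   0.5  -3.47] j [-0.33  0.02  1.94  0.    1.18 -0.41]
roller_grip [328. 320.] 0.91 [ 512.8 -150.6  227. ]
dock [224. 566.] 0.56 [ 768.6 -156.7    0. ]
```

View pics/w3.png

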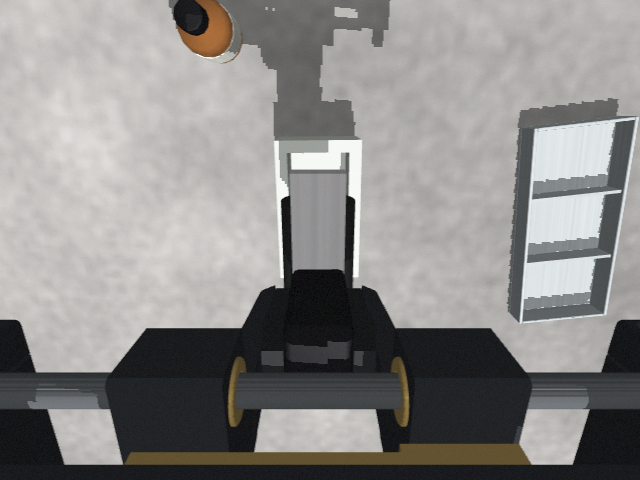

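View pics/s3.png

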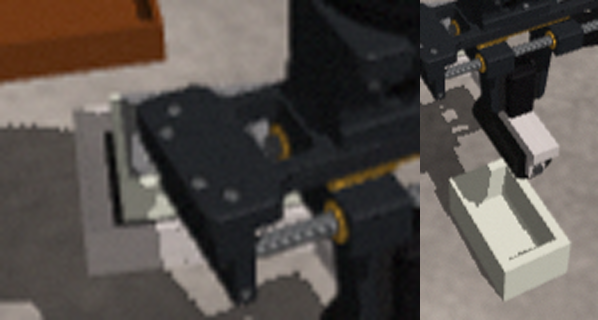

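The wrist view shows the crossbar end at the same pixels as before (row 170, cols 293-347), so the roller hasn't slipped in the grip. The side view shows the empty stand under the roller, with the arm hiding the rack. I shift back to the original grasp pose and lower.

```bash

python3 -m jog '[[-1,0.0019,-0.0009,-0.02,0],[-1,0.0019,-0.0009,-0.05,0],[-1,0.0019,-0.0009,-0.075,0],[-1,0.0019,-0.0009,-0.085,0],[-1,0.0019,-0.0009,-0.085,0]]' | grep -E 'time|pos|wrist'
python3 -m jog '[[-1,0,0,0,0],[-1,0,0,-0.01,0],[-1,0,0,-0.02,0],[-1,0,0,-0.02,0]]' | grep -E 'time|pos|wrist'
python3 g.py 0 && python3 -m jog '[[-1,0,0,-0.01,0],[-1,0,0,-0.02,0],[-1,0,0,-0.025,0],[-1,0,0,-0.03,0],[-1,0,0,-0.03,0]]' | grep -E 'time|pos|wrist'
python3 -m jog '[[-1,0,0,0,0],[-1,0,0,0,0]]' | grep -E 'time|pos|wrist'
```

```text
time_s: 34.52
eef_pos: [514.0, -153.3, 122.4]
wrist_force: [-0.1, -0.6, -2.6]
time_s: 35.02
eef_pos: [513.2, -153.0, 101.4]
wrist_force: [0.6, -0.0, -3.3]
time_s: 35.65
eef_pos: [514.1, -153.3, 72.3]
wrist_force: [0.0, -1.5, -3.4]
time_s: 35.9
eef_pos: [514.7, -153.5, 73.2]
wrist_force: [0.7, -0.3, -3.5]
```

```bash

python3 -m jog '[[-1,0,0.0005,-0.001,0],[-1,0,0.0005,-0.002,0],[-1,0,0.0005,-0.003,0],[-1,0,0.0005,-0.004,0],[-1,0,0.0005,-0.004,0]]' | grep -E 'time|pos|wrist'
python3 g.py -1 && python3 -m jog '[[-1,0,0,-0.0005,0],[-1,0,0,-0.0005,0],[-1,0,0,-0.0005,0]]' | grep -E 'time|pos|wrist'
python3 g.py -1 && python3 -m jog '[[-1,0,0,-0.0005,0],[-1,0,0,-0.0005,0],[-1,0,0,-0.0005,0]]' | grep -E 'time|pos|wrist'
```

```text
time_s: 36.52
eef_pos: [514.3, -152.9, 68.7]
wrist_force: [-0.1, -0.6, -3.0]
time_s: 36.9
eef_pos: [514.4, -152.9, 68.6]
wrist_force: [-2.3, -0.2, 0.6]
```

Resting on the end walls: the load is off the wrist at z = 68.6. I release and retreat.

```bash

python3 -m jog '[[1,0,0,0,0],[1,0,0,0,0],[1,0,0,0,0],[1,0,0,0,0],[1,0,0,0,0]]'
python3 -m jog '[[1,0,0,0,0],[1,0,0,0.02,0],[1,0,0,0.06,0],[1,0,0,0.11,0],[1,0,0,0.16,0]]'
python3 -m jog '[[1,0,0,0.04,0],[1,0,0,0.06,0],[1,0,0,0.06,0],[1,0,0,0.06,0]]'
python3 look.py w4 roller_grip:87 dock:0 wheel:26
python3 - <<'E'
from h import *
a=read_camera('top')['image'][215:345,220:480]; b=read_camera('side')['image'][200:390,220:380]
save('f',np.hstack([cv2.resize(a,(480,240),interpolation=2),cv2.resize(b,(202,240),interpolation=2)]))
E
```

```text
time_s: 37.52
eef_pos: [514.4, -152.9, 68.3]
ee_rot: [0.0, 0.679, 0.734, 0.0]
wrist_force: [-0.4, -0.3, -1.0]
opening: 71.5
grasp_force: 0.0
time_s: 38.15
eef_pos: [514.0, -152.8, 229.6]
ee_rot: [-0.0, 0.679, 0.734, -0.0]
wrist_force: [0.8, -0.9, 0.1]
opening: 88.2
grasp_force: 0.0
time_s: 38.65
eef_pos: [513.4, -152.6, 286.0]
ee_rot: [-0.002, 0.679, 0.734, -0.001]
wrist_force: [0.1, 0.5, -0.8]
opening: 88.0
grasp_force: 0.0
t 38.65 tcp [ 513.4 -152.6  286. ] tooly yaw 4.41 F [ 0.08  0.46 -0.79] j [-0.34 -0.03  1.84 -0.    1.33 -0.41]
roller_grip [205. 322.] 0.64 [ 516.2 -154.7   87. ]
wheel [191. 319.] 0.75 [ 512.9 -154.3   26. ]
```

View pics/w4.png

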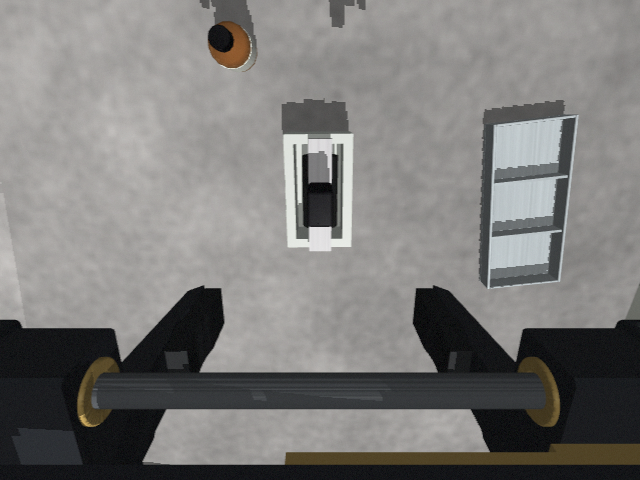

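View pics/f.png

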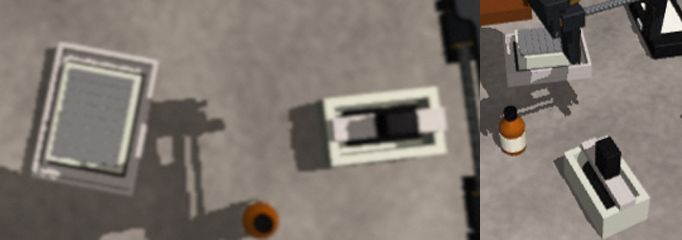

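The wrist view shows the roller hanging square in its stand at (320, 205). In the last crop, the strips lie flat in the plate, now within its rim, and the bottle is undisturbed. I hand in.

```bash
python3 -c "from station import close_job; print(close_job())"
```

```text
the job is handed in; nothing more can be done
None
```

The job is handed in at about 39 s: all eight strips look fully home (level wheel height on both passes, readings about 9 to 14 N), and the roller hangs released in its stand with the bottle, slide box and tray untouched; I added one return pass without lifting.

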